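Fit the rotor plate to the hand-pumped spinner and give it a full stroke

TASK

Fit the rotor plate onto the hub of the hand-pumped spinner: turn it so that its three holes line up with the hub's three studs, seat it flat and let go. Then push the spinner's spring plunger down to its stop, hold it there for a moment so that the hub makes its full stroke, and let the plunger come all the way back up. Leave the plate seated on the hub and do not disturb the carton, the black spare rotor or the roll of tape.

Things in the scene. Friction and masses are not known exactly. Their poses are not given: they have to be found in the camera images.
- spinner: Hand-pumped bench spinner, bolted down: low white housing with a steel hub and a black spring plunger. Origin on the worktop midway between the hub axis (x 0, y +70 mm) and the plunger axis (x 0, y -70 mm); z up. Housing spans x -75 to +75, y -115 to +145 mm, top face 58 mm high.
- hub_top (a point): Centre of the hub's flat steel flange, 100 mm across, 70 mm above the worktop; z up. Three steel studs stand on it, 12 mm thick, 14.5 mm high (upper half tapers to 5 mm), on a 36 mm radius at 0, 120, 240 degrees from this x axis. The hub is geared to the plunger: the full stroke turns it 60 degrees anticlockwise from above, and back as the plunger rises; otherwise it keeps its angle.
- plunger_top (a point): Centre of the flat top of the plunger's round black head (44 mm across, 14 mm thick, on a steel rod above a grey sleeve 28 mm thick). Head top 135 mm above the worktop when up, 110 mm when pressed to its stop. z up.
- plunger (a joint): Plunger stroke in m: 0 = fully up, 0.025 = down on its stop. It takes about 6 N to start and 10 N at the stop, plus 40 N per m/s of speed; the spring lifts it again when it is let go.
- rotor_plate: Loose aluminium disc, 140 mm across, 14 mm thick, 0.17 to 0.33 kg, grip upward. Origin: centre of its underside, z up. Three 16 mm through holes on a 36 mm radius at 0, 120, 240 degrees from its x axis (small dark dots near the rim are not holes). Black bar grip in the middle: 40 mm long in x, 18 mm thick in y, 42 mm tall above the plate. Seated, the underside lies on the hub flange.
- kit_box: Small white carton 66 x 90 x 45 mm high, bystander. Origin at the centre of its underside.
- spare_rotor: Black six-place rotor with a collar, 92 mm across, 39 mm high, bystander; not the plate to fit. Origin at the centre of its underside.
- tape_roll: Roll of label tape lying flat, 74 mm across, 18 mm high, bystander. Origin at the centre of its underside.

How it is judged:
By the outcome, as a careful person would: the job done as asked, in the order asked, and still so for the second after the job is handed in, with the robot touching nothing.
It also fails if it takes over 48 s, if anything falls off the work surface, if the arm or the gripper's body presses on something with over 40 N, if the wrist force passes 120 N, or if a joint passes its speed limit or range.

ROBOT

A 6-joint arm with a two-finger parallel gripper is mounted at the origin on a cart in front of the work surface, level with it; the furniture and walls round the work are solid. World frame = base frame: x ahead of the robot, y to its left, z up, the work surface at z = 0. Lengths are in m, angles in rad, forces in N, time in s.
With the tool pointing down it reaches from about 0.35 to 0.775 m from the base axis. Payload 5.5 kg.
Tool frame: the origin (TCP) lies between the finger pads; the fingertips stand 11 mm ahead of it and the grasp point (between the pads) lies 8 mm behind it (tips_ahead is the distance from the TCP to the fingertips, in m); z points along the fingers, y is the line along which they close (so a half turn about z gives the same grasp; the last joint's range is limited). The gripper opens to 85 mm and grips with 20 to 120 N. Pads are 22 mm wide; open, the fingers measure 114 mm over their backs; the gripper's body (76 mm by 85 mm) begins 54 mm behind the grasp point. The pads swing forward as they close: fully open they stand 13 mm farther back than shut.
Start: joints at [-1.462, 0.313, 0.046, 1.304, 0, 1.431], TCP at [0.142, -0.557, 0.242] pointing down, gripper open.
Joint ranges: [-2.76, 2.76], [-0.86, 1.69], [-1.03, 1.26], [-2.2, 2.34], [-1.47, 1.5], [-3.14, 3.14]. Speed limits (rad/s): [2.57, 2.57, 3.14, 3.14, 3.14, 3.14].

INTERFACE

Orientations are given as a unit quaternion [w, x, y, z].
In Python, from workcell import * gives the robot as it stands. The module is installed in compiled form; this text tells all that it offers.
- The arm moves only by the tool jog_arm, never from a script. Its argument "moves" is a list of rows, each an object with "fingers": the closure, from 0 (fully open) to 1 (shut); "slide": the shift along the tool's x, y, z in mm, a list of three; "angular": the turn, a rotation vector about the tool's x, y, z in degrees, a list of three. A call has 1 to 10 rows; each row is the pose to reach, as a shift and turn from the pose commanded when the call began, along the tool's axes at that moment; what a row does not reach only later rows make up. A row lasts 1/12 s, in which the tool goes at most 41.7 mm and 7.16 degrees, less where a joint would pass 70% of its speed; a pose out of reach is approached as far as the arm can. A call with a gripper value outside its range is refused whole. The fingers move at their own pace and stop on an object; "squeeze" is the grip in N (left out, the last holds). Time passes only in rows, so rows that repeat a pose let the fingers close. It gives the time, the measured TCP pose, the force, the opening and the grip force at its end, in the units of the state.
- get_state(): the state, without advancing time (a new reading comes with each control period).
- read_camera(name): name is "scene" or "side" or "wrist"; returns a dict with "color" (384x512x3 uint8, red, green, blue), "fovy" (degrees; the focal length in pixels is half the picture's height over the tangent of half this angle, whatever the lens; pixels are square), "cx", "cy" (the principal point, pixels), "world_from_camera" (4x4, takes a point from camera to world coordinates); the wrist camera has in their place "tool_from_camera" (4x4, takes a point from camera to tool coordinates, whose origin is the TCP and whose axes are the flange's). Camera axes: x right, y down, z forward; pixel columns grow to the right and rows downward; lengths in m; the calibration is good to about 2 mm. A picture is of the moment at which its call begins: read the wrist's pose just before it. There is no depth.
- hand_in(): hands the job in; it is judged then, once.
Trained networks look in a picture, given as the dict that the camera call returned (one of the last four; its "shot" number tells which), for a name from the list of things; names that differ only in an ending like _2 or _b are one class to them, and where a whole thing is asked for, a point or a joint stands for the part that bears it (a point fixed in the world has none). Each returns a list of dicts, best first, with "p" (0 to 1); they miss things now and then, are a little off and sometimes report something else, mostly with a low value. They report only what shows in the picture. A call takes as long as a camera call.
- look_for(target, picture): "point" ([column, row] in pixels, amid what is visible of it).
- tip_of(target, picture): "point" ([column, row] in pixels: a listed point, or the origin of a listed thing).
The state is a dict: "clock": time; "joint_pos": joint angles; "qvel": joint speeds; "tau": joint torques, N m; "tcp_pos": TCP position; "orientation": TCP orientation; "wrist_force": force on the tool from outside, world axes, zero at the start; "ft_torque": the same for the moment, N m; "finger_gap": finger opening in m; "grip_force": force on a finger pad.
Only numpy, scipy, OpenCV 4.12 (cv2) and the standard library are available. Lean on these libraries where they do the work, as an engineer would, in place of code of your own. Each camera call takes 0.05 s, during which the arm holds its last target. There are 200 camera calls.

## Working session

There is one attempt and no reset: what is moved stays moved. The work goes in short steps, Python scripts to look and compute and a tool call to move; the robot and the scene stay as the last step left them, time stands still between calls to the robot, and variables do not carry over. Pictures are saved under pics/ and viewed, at most 14 in all, crops included, and the job is handed in when it is done.

Besides the shell and the picture viewer there is one more tool, called after "Call:" as name(argument=value, ...) on one line, values as JSON. jog_arm: Moves the arm, as the interface text tells. Its arguments: {"type":"object","properties":{"moves":{"type":"array","items":{"type":"object","properties":{"fingers":{"type":"number"},"slide":{"type":"array","items":{"type":"number"}},"angular":{"type":"array","items":{"type":"number"}}}}},"squeeze":{"type":"number"}},"required":["moves"]}

```bash
mkdir -p pics
cat > h.py <<'E'
from workcell import *
import numpy as np, cv2
from scipy.spatial.transform import Rotation as R
def T_tool(s):
    q=s["orientation"]; T=np.eye(4); T[:3,:3]=R.from_quat([q[1],q[2],q[3],q[0]]).as_matrix(); T[:3,3]=s["tcp_pos"]; return T
def shot(n):
    s=get_state(); c=read_camera(n)
    c["W"]=np.array(c["world_from_camera"]) if n!="wrist" else T_tool(s)@np.array(c["tool_from_camera"])
    c["f"]=c["color"].shape[0]/2/np.tan(np.radians(c["fovy"])/2); return c
def ray(c,p,z):
    d=c["W"][:3,:3]@np.array([(p[0]-c["cx"])/c["f"],(p[1]-c["cy"])/c["f"],1]); o=c["W"][:3,3]
    return o+d*(z-o[2])/d[2]
def proj(c,P):
    q=np.linalg.inv(c["W"])@np.append(P,1); return np.array([c["f"]*q[0]/q[2]+c["cx"],c["f"]*q[1]/q[2]+c["cy"]])
def save(c,n): cv2.imwrite("pics/"+n,c["color"][:,:,::-1])
E
python3 - <<'E'
from h import *
np.set_printoptions(precision=3,suppress=True)
s=get_state(); print(s); print(T_tool(s))
ims=[]
Z=dict(hub_top=.07,plunger_top=.135,rotor_plate=0,kit_box=0,spare_rotor=0,tape_roll=0,spinner=0)
for n in["scene","side","wrist"]:
    c=shot(n); ims.append(c["color"])
    print(n,c["W"][:3,3])
    for t in Z:
        for d in tip_of(t,c)[:2]: print(t,np.round(d["point"]),round(d["p"],2),ray(c,d["point"],Z[t]))
a=np.hstack(ims[:2]); a=cv2.resize(a,(800,300))
cv2.imwrite("pics/a.png",np.vstack([a,cv2.resize(ims[2],(400,300)).repeat(1,0) if 0 else np.hstack([cv2.resize(ims[2],(400,300)),np.zeros((300,400,3),np.uint8)])])[:,:,::-1])
E
```

```text
{'clock': 0.0, 'joint_pos': array([-1.462,  0.314,  0.045,  1.304, -0.   ,  1.431]), 'qvel': array([ 0.001, -0.   ,  0.001, -0.001,  0.001, -0.001]), 'tau': array([ -0.   , -48.063,  29.853,   0.019,  -0.   ,  -0.   ]), 'tcp_pos': array([ 0.142, -0.557,  0.241]), 'orientation': array([-0.001,  0.992,  0.124,  0.   ]), 'wrist_force': array([ 0.09 , -0.107,  0.097]), 'ft_torque': array([ 0.023,  0.083, -0.012]), 'grip_force': 0.0, 'finger_gap': 0.0855126446537883}
[[ 0.969  0.246 -0.     0.142]
 [ 0.246 -0.969  0.002 -0.557]
 [ 0.    -0.002 -1.     0.241]
 [ 0.     0.     0.     1.   ]]
scene [0.106 0.791 0.715]
hub_top [269. 167.] 0.91 [ 0.639 -0.154  0.07 ]
plunger_top [310. 132.] 0.7 [ 0.582 -0.278  0.135]
rotor_plate [222. 334.] 0.61 [0.47  0.326 0.   ]
kit_box [166. 234.] 0.61 [0.758 0.145 0.   ]
kit_box [223. 334.] 0.23 [ 0.467  0.326 -0.   ]
spare_rotor [142. 281.] 0.84 [0.697 0.296 0.   ]
tape_roll [323. 272.] 0.74 [ 0.372  0.075 -0.   ]
spinner [287. 182.] 0.65 [ 0.61  -0.206  0.   ]
side [ 0.366 -1.079  0.564]
hub_top [289. 236.] 0.97 [ 0.633 -0.154  0.07 ]
plunger_top [283. 235.] 0.66 [ 0.586 -0.27   0.135]
rotor_plate [210. 195.] 0.81 [0.471 0.323 0.   ]
spare_rotor [304. 208.] 0.71 [0.769 0.159 0.   ]
spare_rotor [271. 196.] 0.66 [0.685 0.283 0.   ]
tape_roll [180. 227.] 0.65 [0.363 0.077 0.   ]
tape_roll [282. 234.] 0.18 [ 0.654 -0.013  0.   ]
spinner [285. 272.] 0.72 [ 0.612 -0.208  0.   ]
wrist [ 0.215 -0.538  0.373]
```

View pics/a.png

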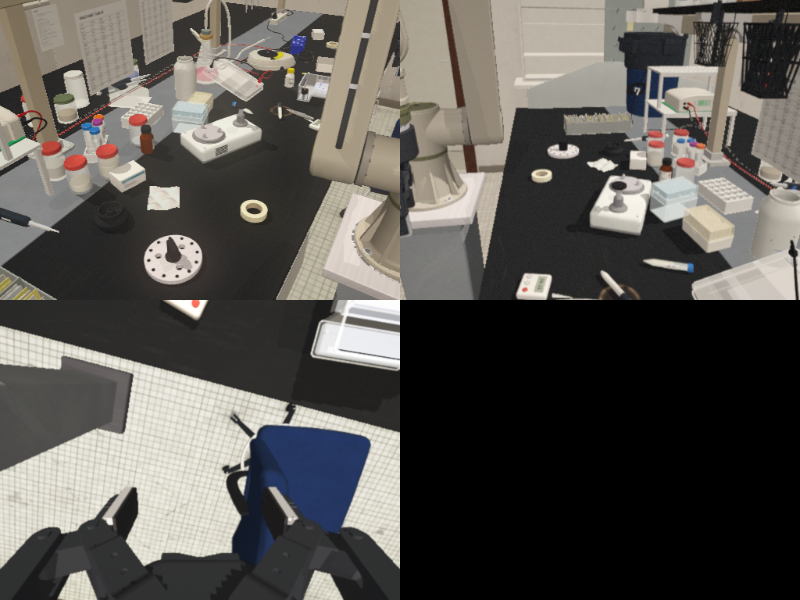

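Plate is at about (0.47, 0.325), hub at (0.636, −0.154), plunger at (0.584, −0.274). Both fixed views agree within about 1 cm. I'll go via the spinner for a close look.

Call:
jog_arm(moves=[{"slide":[360,-210,-80]},{"slide":[360,-210,-80]},{"slide":[360,-210,-80]},{"slide":[360,-210,-80]},{"slide":[360,-210,-80]},{"slide":[360,-210,-80]},{"slide":[360,-210,-80]},{"slide":[360,-210,-80]},{"slide":[360,-210,-80]},{"slide":[360,-210,-80]}])

```text
schema error: expected keys fingers, slide, angular
```

Call:
jog_arm(moves=[{"slide":[0,0,0]},{"slide":[0,0,0]},{"slide":[0,0,0]}])

```text
schema error: expected keys fingers, slide, angular
```

Run:
```python
from h import *
np.set_printoptions(precision=3,suppress=True)
s=get_state(); print(s["tcp_pos"],s["qvel"]); c=shot("wrist"); save(c,"w1.png"); print(c["W"])
for t,z in dict(hub_top=.07,plunger_top=.135,spinner=0).items():
    for d in tip_of(t,c)[:1]: print(t,np.round(d["point"]),round(d["p"],2),ray(c,d["point"],z))
```

```text
[ 0.142 -0.557  0.242] [-0.001  0.001 -0.001  0.001 -0.002 -0.   ]
[[ 0.246 -0.925 -0.289  0.215]
 [-0.969 -0.235 -0.074 -0.538]
 [ 0.001  0.299 -0.954  0.373]
 [ 0.     0.     0.     1.   ]]
```

View pics/w1.png

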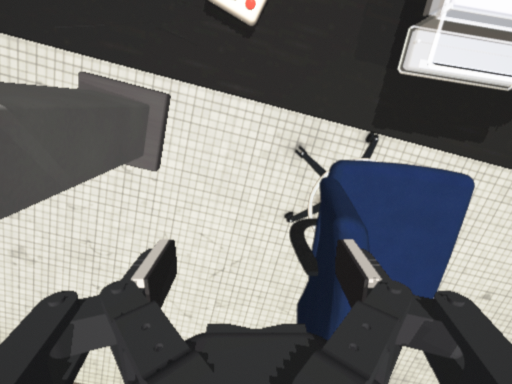

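The move was refused because every row needs all three keys. The picture still shows the starting view.

Call:
jog_arm(moves=[{"fingers":0,"angular":[0,0,0],"slide":[450,-220,-80]},{"fingers":0,"angular":[0,0,0],"slide":[450,-220,-80]},{"fingers":0,"angular":[0,0,0],"slide":[450,-220,-80]},{"fingers":0,"angular":[0,0,0],"slide":[450,-220,-80]},{"fingers":0,"angular":[0,0,0],"slide":[450,-220,-80]},{"fingers":0,"angular":[0,0,0],"slide":[450,-220,-80]},{"fingers":0,"angular":[0,0,0],"slide":[450,-220,-80]},{"fingers":0,"angular":[0,0,0],"slide":[450,-220,-80]},{"fingers":0,"angular":[0,0,0],"slide":[450,-220,-80]},{"fingers":0,"angular":[0,0,0],"slide":[450,-220,-80]}])

```text
clock: 2.23
tcp_pos: [0.4566, -0.2895, 0.3086]
orientation: [0.0, 0.992, 0.124, 0.0]
wrist_force: [1.3, -0.8, 0.2]
finger_gap: 0.0849
grip_force: 0.0
```

Call:
jog_arm(moves=[{"fingers":0,"angular":[0,0,0],"slide":[120,-60,-10]},{"fingers":0,"angular":[0,0,0],"slide":[120,-60,-10]},{"fingers":0,"angular":[0,0,0],"slide":[120,-60,-10]},{"fingers":0,"angular":[0,0,0],"slide":[120,-60,-10]},{"fingers":0,"angular":[0,0,0],"slide":[120,-60,-10]},{"fingers":0,"angular":[0,0,0],"slide":[120,-60,-10]}])

```text
clock: 2.73
tcp_pos: [0.557, -0.2031, 0.3176]
orientation: [0.0, 0.992, 0.125, -0.0]
wrist_force: [0.1, 0.6, 0.1]
finger_gap: 0.0854
grip_force: 0.0
```

Run:
```python
from h import *
np.set_printoptions(precision=4,suppress=True)
s=get_state(); print(s["tcp_pos"],s["qvel"]); c=shot("wrist"); save(c,"w2.png"); np.save("c2.npy",{k:c[k] for k in("W","f","cx","cy")},allow_pickle=True)
for t,z in dict(hub_top=.07,plunger_top=.135,spinner=0).items():
    for d in tip_of(t,c)[:1]: print(t,np.round(d["point"]),round(d["p"],2),ray(c,d["point"],z))
```

```text
[ 0.557  -0.2031  0.3176] [-0.036  -0.0157 -0.017  -0.0016 -0.0019  0.0003]
hub_top [230.  88.] 0.6 [ 0.6412 -0.1461  0.07  ]
plunger_top [319. 170.] 0.92 [ 0.578  -0.2739  0.135 ]
spinner [270. 121.] 0.93 [ 0.6119 -0.2115  0.    ]
```

View pics/w2.png

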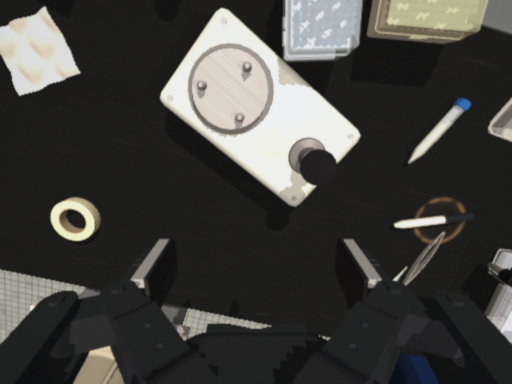

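The hub is at (231,88), its stud tips near (247,68), (202,86) and (239,118), and the plunger head at (319,168). Next I'll fit the studs more precisely.

Run:
```python
from h import *
from scipy.optimize import least_squares
np.set_printoptions(precision=4,suppress=True)
c=np.load("c2.npy",allow_pickle=True).item()
im=cv2.imread("pics/w2.png"); g=cv2.cvtColor(im,cv2.COLOR_BGR2GRAY)
m=np.zeros_like(g); cv2.circle(m,(231,88),36,255,-1)
b=((g<np.median(g[m>0])-45)&(m>0)).astype(np.uint8)
n,l,st,ce=cv2.connectedComponentsWithStats(b)
for i in range(1,n):
    if st[i,4]>8: print(st[i],ce[i])
P=np.array([ce[i] for i in range(1,n) if 40<st[i,4]<300]); print(P)
def mod(v,z=.077): return [proj(c,[v[0]+.036*np.cos(v[2]+k*2*np.pi/3),v[1]+.036*np.sin(v[2]+k*2*np.pi/3),z]) for k in range(3)]
best=None
for a0 in np.radians([0,30,60,90]):
    if len(P)!=3: break
    f=lambda v:np.array([min(P,key=lambda p:np.hypot(*(p-q)))-q for q in mod(v)]).ravel()
    r=least_squares(f,[.638,-.15,a0],x_scale=[.01,.01,.2]); print(r.x[:2],np.degrees(r.x[2])%120,r.cost)
k=cv2.resize(im[40:140,180:285],None,fx=5,fy=5,interpolation=cv2.INTER_CUBIC); cv2.imwrite("pics/w2c.png",k)
```

```text
[242  63  10  18 109] [245.945   70.9541]
[197  82  10  16 103] [201.2621  89.2427]
[234 114  11  10  62] [238.5645 119.2581]
[[245.945   70.9541]
 [201.2621  89.2427]
 [238.5645 119.2581]]
[ 0.6345 -0.1464] 95.0618178802724 1.755245658234655
[ 0.6345 -0.1464] 95.0618162166511 1.7552456582331304
[ 0.6345 -0.1464] 95.0618118125804 1.7552456582392386
[ 0.6345 -0.1464] 95.0618087896344 1.7552456582515843
```

View pics/w2c.png

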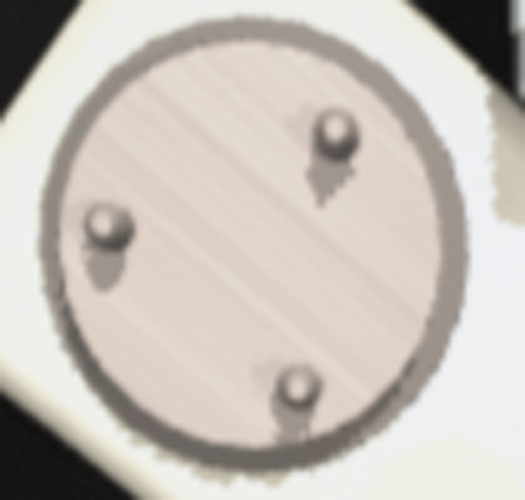

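Run:
```python
from h import *
from scipy.optimize import least_squares
np.set_printoptions(precision=4,suppress=True)
c=np.load("c2.npy",allow_pickle=True).item()
P=np.array([[247.2,67.2],[201.8,85.8],[239.4,117.4]])-.4
for z in(.078,.082):
    f=lambda v:(P-np.array([proj(c,[v[0]+.036*np.cos(v[2]+k*2*np.pi/3),v[1]+.036*np.sin(v[2]+k*2*np.pi/3),z]) for k in(2,0,1)])).ravel()
    for a in (0,2,4):
        r=least_squares(f,[.638,-.15,a],x_scale=[.01,.01,.2]); print(z,r.x[:2],np.degrees(r.x[2])%120,r.cost)
print(ray(c,[229.8,88.6],.07), c["f"])
```

```text
0.078 [ 0.6386 -0.1462] 94.65559270768094 0.378736891282733
0.078 [ 0.6386 -0.1462] 94.65559304577936 0.3787368912827172
0.078 [ 0.6386 -0.1462] 94.65559305243801 0.37873689128271726
0.082 [ 0.6385 -0.1466] 94.65403277594797 0.9586033754140367
0.082 [ 0.6385 -0.1466] 94.65403492848395 0.9586033754130139
0.082 [ 0.6385 -0.1466] 94.65403607491764 0.9586033754138987
[ 0.641  -0.1459  0.07  ] 273.012618479546
```

Call:
jog_arm(moves=[{"fingers":0,"angular":[0,0,0],"slide":[50,-550,-10]},{"fingers":0,"angular":[0,0,0],"slide":[50,-550,-10]},{"fingers":0,"angular":[0,0,0],"slide":[50,-550,-10]},{"fingers":0,"angular":[0,0,0],"slide":[50,-550,-10]},{"fingers":0,"angular":[0,0,0],"slide":[50,-550,-10]},{"fingers":0,"angular":[0,0,0],"slide":[50,-550,-10]},{"fingers":0,"angular":[0,0,0],"slide":[50,-550,-10]},{"fingers":0,"angular":[0,0,0],"slide":[50,-550,-10]},{"fingers":0,"angular":[0,0,0],"slide":[50,-550,-10]},{"fingers":0,"angular":[0,0,0],"slide":[50,-550,-10]}])

```text
clock: 3.77
tcp_pos: [0.4907, 0.2079, 0.3261]
orientation: [-0.0, 0.992, 0.125, 0.0]
wrist_force: [0.6, -0.4, 0.3]
finger_gap: 0.0855
grip_force: 0.0
```

Call:
jog_arm(moves=[{"fingers":0,"angular":[0,0,0],"slide":[-30,-90,0]},{"fingers":0,"angular":[0,0,0],"slide":[-30,-90,0]},{"fingers":0,"angular":[0,0,0],"slide":[-30,-90,0]},{"fingers":0,"angular":[0,0,0],"slide":[-30,-90,0]},{"fingers":0,"angular":[0,0,0],"slide":[-30,-90,0]},{"fingers":0,"angular":[0,0,0],"slide":[-30,-90,0]}])

```text
clock: 4.27
tcp_pos: [0.4563, 0.2369, 0.3257]
orientation: [-0.016, 0.988, 0.152, -0.003]
wrist_force: [0.4, -0.1, 0.2]
finger_gap: 0.0852
grip_force: 0.0
```

Run:
```python
from h import *
np.set_printoptions(precision=4,suppress=True)
s=get_state(); print(s["tcp_pos"],s["qvel"],s["joint_pos"]); c=shot("wrist"); save(c,"w3.png"); np.save("c3.npy",{k:c[k] for k in("W","f","cx","cy")},allow_pickle=True)
d=tip_of("rotor_plate",c)[0]; p=np.array(d["point"]); print(p,d["p"],ray(c,p,0))
x,y=np.clip(p-95,0,None).astype(int); print(x,y)
cv2.imwrite("pics/w3c.png",cv2.resize(cv2.imread("pics/w3.png")[y:y+190,x:x+190],None,fx=3,fy=3,interpolation=cv2.INTER_CUBIC))
```

```text
[0.4563 0.2369 0.3257] [ 0.0107  0.0105  0.007   0.0016  0.0055 -0.0006] [0.3042 0.181  0.0752 1.4653 0.0323 3.1407]
[215.2 129.7] 0.97 [0.4675 0.3224 0.    ]
120 34
```

View pics/w3c.png

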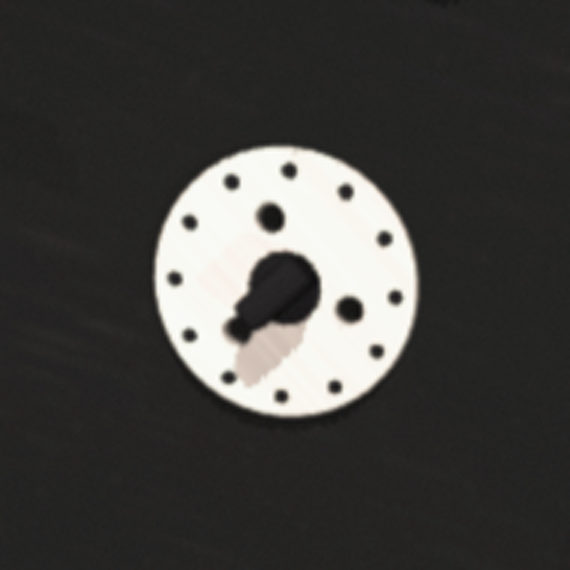

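Disc centre is at about (286,280) in the crop. Holes show at (270,217) and (349,309), with the third partly hidden at (238,328). Joint 6 is at its limit, so the grasp has to be turned the other way. Next I'll work out the angle and which hole axis the bar lies along.

Run:
```python
from h import *
from scipy.optimize import least_squares
np.set_printoptions(precision=4,suppress=True)
c=np.load("c3.npy",allow_pickle=True).item(); im=cv2.imread("pics/w3.png"); g=cv2.cvtColor(im,cv2.COLOR_BGR2GRAY)
b=(g>120).astype(np.uint8); b[:60]=0;b[200:]=0;b[:,:140]=0;b[:,290:]=0
ct=max(cv2.findContours(b,0,1)[0],key=cv2.contourArea); e=cv2.fitEllipse(ct); print(e, ray(c,e[0],.014))
print(sum(np.array([ray(c,p[0],.014)[:2] for p in ct]).ptp(0) if 0 else np.ptp([ray(c,p[0],.014)[:2] for p in ct],axis=0))/2)
C=ray(c,e[0],.014)[:2]
H=[]
for q in([270,217],[349,309]):
    p=np.array(q)/3+[120,34]-.33; w=ray(c,p,.014)[:2]-C; H.append(np.degrees(np.arctan2(w[1],w[0]))); print(np.hypot(*w),H[-1])
a=np.mean(np.array(H)%120); print("hole phase",a)
fill=np.zeros_like(g); cv2.drawContours(fill,[ct],-1,1,-1)
dark=((g<70)&(fill>0)).astype(np.uint8)
l,o=cv2.connectedComponents(dark); 
ce=np.round(e[0]).astype(int); D=(o==o[ce[1],ce[0]])
for k in range(3):
    t=np.radians(a+120*k); x=np.array([np.cos(t),np.sin(t)]); y=np.array([-x[1],x[0]])
    pts=[proj(c,np.append(C+sx*.02*x+sy*.009*y,z)) for sx in(-1,1) for sy in(-1,1) for z in(.03,.056)]
    m=np.zeros_like(g); cv2.fillConvexPoly(m,cv2.convexHull(np.round(pts).astype(np.int32)),1)
    print(k,np.degrees(t),"iou",(D&(m>0)).sum()/(D|(m>0)).sum(),"hull-out",(m>0).sum()-((m>0)&D).sum())
    print(np.round(pts,0).tolist())
x,y=ce-40; cv2.imwrite("pics/w3d.png",cv2.resize(im[y:y+80,x:x+80],None,fx=7,fy=7,interpolation=cv2.INTER_NEAREST)); print(x,y)
```

```text
((214.92138671875, 127.2921371459961), (85.77123260498047, 90.49422454833984), 150.65133666992188) [0.473  0.3217 0.014 ]
0.14050899333450567
0.033108149888734645 29.26463363379888
0.03642198274101196 -96.21890535713986
hole phase 26.52286413832951
0 26.52286413832951 iou 0.5052950075642966 hull-out 130
[[221.0, 140.0], [219.0, 142.0], [210.0, 142.0], [207.0, 144.0], [216.0, 114.0], [213.0, 114.0], [205.0, 116.0], [201.0, 116.0]]
1 146.5228641383295 iou 0.5723793677204659 hull-out 70
[[219.0, 115.0], [216.0, 116.0], [227.0, 124.0], [224.0, 126.0], [200.0, 132.0], [196.0, 134.0], [207.0, 141.0], [204.0, 143.0]]
2 266.5228641383295 iou 0.4939209726443769 hull-out 127
[[199.0, 129.0], [195.0, 130.0], [203.0, 118.0], [199.0, 118.0], [223.0, 138.0], [221.0, 140.0], [227.0, 127.0], [225.0, 129.0]]
175 87
```

View pics/w3d.png

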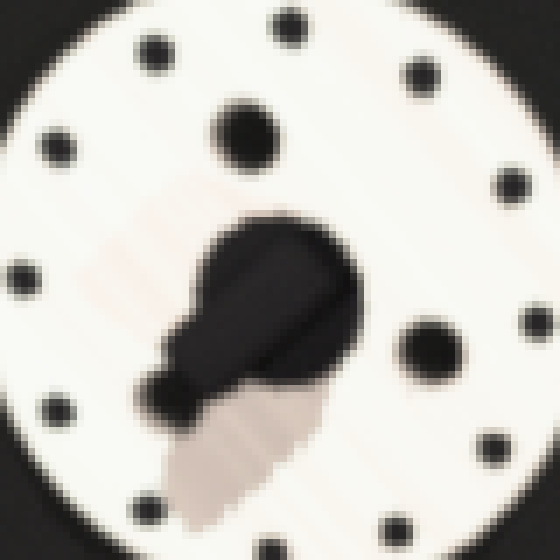

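The bar runs toward the third, lower-left hole, so the plate's x axis is at about 146.5°. I'll grasp with the tool yaw at 146.5°, which puts j6 near 68°.

```bash
cat >> h.py <<'E'
def rel(xyz,yaw,s=None):
    s=s or get_state(); T=T_tool(s); a=np.radians(yaw); x=np.array([np.cos(a),np.sin(a),0]); z=np.array([0,0,-1.]); G=np.stack([x,np.cross(z,x),z],1)
    return np.round(T[:3,:3].T@(np.array(xyz)-T[:3,3])*1000,1), np.round(R.from_matrix(T[:3,:3].T@G).as_rotvec(degrees=True),1)
E
python3 - <<'E'
from h import *
from scipy.optimize import least_squares
c=np.load("c3.npy",allow_pickle=True).item()
P=np.array([[210.1,106.4],[199,143.9],[236.7,137]])-.5
f=lambda v:(P-np.array([proj(c,[v[0]+.036*np.cos(v[2]+k*2*np.pi/3),v[1]+.036*np.sin(v[2]+k*2*np.pi/3),.014]) for k in(2,0,1)])).ravel()
r=least_squares(f,[.473,.32,2.5],x_scale=[.01,.01,.2]); print(r.x[:2],np.degrees(r.x[2]),r.fun)
print(rel([.46,.31,.24],82)); print(rel([.46,.31,.24],146))
E
```

```text
[0.47045517 0.32135261] 147.8875481803772 [ 0.02438374  0.23336152 -0.10891962 -0.12171877  0.08307193 -0.1255087 ]
(array([ 25.4, -65.6,  87.7]), array([ -1.7,  -1. , -64.5]))
(array([ 25.4, -65.6,  87.7]), array([  -1. ,   -2.1, -128.5]))
```

Call:
jog_arm(moves=[{"fingers":0,"angular":[-1.7,-1,-64.5],"slide":[25,-65,70]},{"fingers":0,"angular":[-1.7,-1,-64.5],"slide":[25,-65,70]},{"fingers":0,"angular":[-1.7,-1,-64.5],"slide":[25,-65,70]},{"fingers":0,"angular":[-1.7,-1,-64.5],"slide":[25,-65,70]},{"fingers":0,"angular":[-1.7,-1,-64.5],"slide":[25,-65,70]},{"fingers":0,"angular":[-1.7,-1,-64.5],"slide":[25,-65,70]},{"fingers":0,"angular":[-1.7,-1,-64.5],"slide":[25,-65,70]},{"fingers":0,"angular":[-1.7,-1,-64.5],"slide":[25,-65,70]},{"fingers":0,"angular":[-1.7,-1,-64.5],"slide":[25,-65,70]},{"fingers":0,"angular":[-1.7,-1,-64.5],"slide":[25,-65,70]}])

```text
clock: 5.2
tcp_pos: [0.4596, 0.3092, 0.2574]
orientation: [0.0, 0.753, 0.658, -0.0]
wrist_force: [0.8, 0.8, 0.0]
finger_gap: 0.0854
grip_force: 0.0
```

Run:
```python
from h import *
s=get_state();print(s["tcp_pos"],s["joint_pos"],s["qvel"]);print(rel([.4705,.3214,.16],147.9))
```

```text
[0.45962221 0.30924353 0.2574401 ] [ 4.47461654e-01  2.68478095e-01  2.20225241e-02  1.32447063e+00
 -2.44355720e-04  2.15367050e+00] [ 9.26293720e-04 -2.19187029e-03  1.29696887e-04  1.36292997e-03
  5.37946003e-03  1.73320627e-01]
(array([13.5,  9.1, 97.4]), array([ -0. ,   0. , -65.7]))
```

Call:
jog_arm(moves=[{"fingers":0,"angular":[0,0,-65],"slide":[13.5,9,97]},{"fingers":0,"angular":[0,0,-65],"slide":[13.5,9,97]},{"fingers":0,"angular":[0,0,-65],"slide":[13.5,9,97]},{"fingers":0,"angular":[0,0,-65],"slide":[13.5,9,97]},{"fingers":0,"angular":[0,0,-65],"slide":[13.5,9,97]},{"fingers":0,"angular":[0,0,-65],"slide":[13.5,9,97]},{"fingers":0,"angular":[0,0,-65],"slide":[13.5,9,97]},{"fingers":0,"angular":[0,0,-65],"slide":[13.5,9,97]},{"fingers":0,"angular":[0,0,-65],"slide":[13.5,9,97]},{"fingers":0,"angular":[0,0,-65],"slide":[13.5,9,97]}])

```text
clock: 6.03
tcp_pos: [0.4703, 0.3215, 0.1605]
orientation: [-0.0, 0.283, 0.959, -0.0]
wrist_force: [-0.5, 0.2, -0.4]
finger_gap: 0.0854
grip_force: 0.0
```

Run:
```python
from h import *
s=get_state();print(s["tcp_pos"],s["joint_pos"]);print(rel([.4705,.3214,.036],147.9))
c=shot("wrist");
for v in [(0,.014)]+[(a,.014) for a in(0,120,240)]:
    pass
im=c["color"].copy()
for r,a in((0,0),(.036,0),(.036,120),(.036,240),(.07,60),(.07,180),(.07,300)):
    t=np.radians(147.9+a); p=proj(c,[.4705+r*np.cos(t),.3214+r*np.sin(t),.014]); cv2.circle(im,tuple(int(round(q)) for q in p),2,(255,0,0),-1)
cv2.imwrite("pics/w4.png",im[:,:,::-1])
```

```text
[0.47029625 0.32146862 0.16048758] [ 4.58703276e-01  3.39064314e-01 -1.20976699e-01  1.11085993e+00
 -1.01091580e-05  1.03325196e+00]
(array([-2.000e-01,  1.000e-01,  1.245e+02]), array([-0. , -0. , -0.8]))
```

View pics/w4.png

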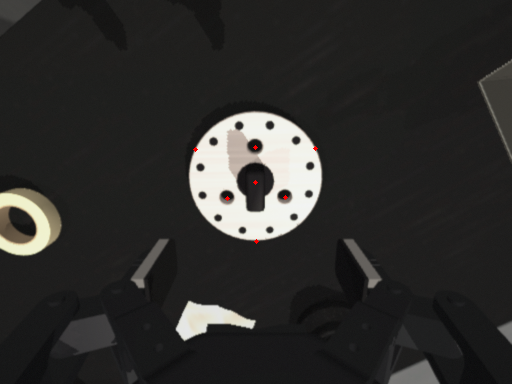

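The predicted hole points land on the real holes at (255,147), (227,198) and (285,197), and the bar runs along tool x. I'll descend and grip.

Call:
jog_arm(moves=[{"fingers":0,"angular":[0,0,-0.8],"slide":[0,0,30]},{"fingers":0,"angular":[0,0,-0.8],"slide":[0,0,60]},{"fingers":0,"angular":[0,0,-0.8],"slide":[0,0,90]},{"fingers":0,"angular":[0,0,-0.8],"slide":[0,0,110]},{"fingers":0.2,"angular":[0,0,-0.8],"slide":[0,0,120]},{"fingers":0.4,"angular":[0,0,-0.8],"slide":[0,0,124]},{"fingers":0.6,"angular":[0,0,-0.8],"slide":[0,0,124]},{"fingers":1,"angular":[0,0,-0.8],"slide":[0,0,124]},{"fingers":1,"angular":[0,0,-0.8],"slide":[0,0,124]},{"fingers":1,"angular":[0,0,-0.8],"slide":[0,0,124]}], squeeze=60)

```text
clock: 6.92
tcp_pos: [0.4711, 0.3225, 0.0386]
orientation: [0.001, 0.276, 0.961, 0.001]
wrist_force: [1.1, 0.7, -3.3]
finger_gap: 0.0168
grip_force: 59.1
```

Call:
jog_arm(moves=[{"fingers":1,"angular":[0,0,0],"slide":[0,0,0]},{"fingers":1,"angular":[0,0,0],"slide":[0,0,0]},{"fingers":1,"angular":[0,0,0],"slide":[0,0,0]},{"fingers":1,"angular":[0,0,0],"slide":[0,0,0]}])

```text
clock: 7.25
tcp_pos: [0.4712, 0.3225, 0.0385]
orientation: [0.001, 0.276, 0.961, 0.001]
wrist_force: [-0.2, 0.4, 7.0]
finger_gap: 0.0172
grip_force: 60.3
```

Call:
jog_arm(moves=[{"fingers":1,"angular":[0,0,0],"slide":[0,0,-10]},{"fingers":1,"angular":[0,0,0],"slide":[0,0,-35]},{"fingers":1,"angular":[0,0,0],"slide":[0,0,-65]},{"fingers":1,"angular":[0,0,0],"slide":[0,0,-95]},{"fingers":1,"angular":[0,0,0],"slide":[0,0,-125]},{"fingers":1,"angular":[0,0,0],"slide":[0,0,-150]},{"fingers":1,"angular":[0,0,0],"slide":[0,0,-170]},{"fingers":1,"angular":[0,0,0],"slide":[0,0,-180]},{"fingers":1,"angular":[0,0,0],"slide":[0,0,-180]}])

```text
clock: 8.0
tcp_pos: [0.4707, 0.3225, 0.2194]
orientation: [0.002, 0.276, 0.961, 0.002]
wrist_force: [0.5, 1.0, -2.6]
finger_gap: 0.0172
grip_force: 59.3
```

Run:
```python
from h import *
np.set_printoptions(precision=4,suppress=True)
s=get_state();print(s["tcp_pos"],s["wrist_force"],s["finger_gap"]);print(rel([.639,-.1465,.21],94.65,s))
c=shot("wrist");im=c["color"].copy()
g=cv2.cvtColor(im,cv2.COLOR_RGB2GRAY); cv2.imwrite("pics/w5raw.png",im[:,:,::-1])
T=T_tool(s)
for x,y,col in((.036,0,(255,0,0)),(-.018,.0312,(255,0,0)),(-.018,-.0312,(255,0,0)),(.07,0,(0,255,0)),(0,.07,(0,255,0)),(0,-.07,(0,255,0)),(.05,.049,(0,255,0)),(.05,-.049,(0,255,0))):
    p=proj(c,(T@[x,y,.0385-.014,1])[:3]); cv2.circle(im,tuple(int(round(q)) for q in p),1,col,-1)
cv2.imwrite("pics/w5.png",cv2.resize(im[100:384,106:406],None,fx=2,fy=2)[:,:,::-1])
```

```text
[0.4707 0.3225 0.2194] [ 0.4617  0.9968 -2.6463] 0.017190021924096494
(array([-391.5, -308.2,    9.1]), array([ 0.3,  0. , 53.3]))
```

View pics/w5.png

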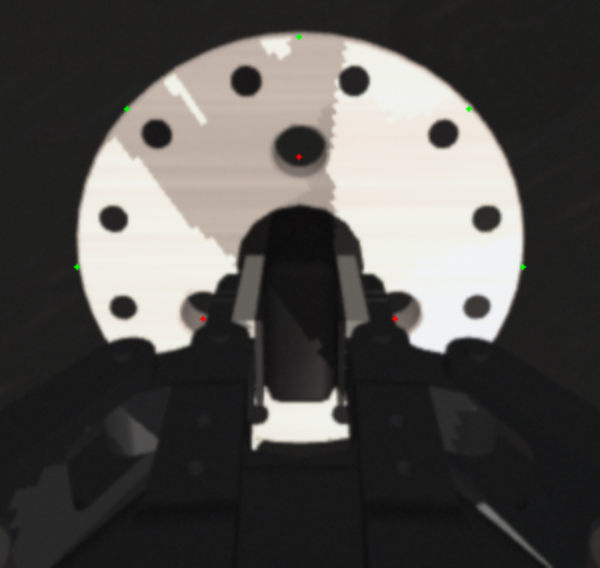

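The plate is held level, with its front hole about 2 mm ahead of the prediction. I take roughly 1 mm of that as camera bias and 1 mm as a real offset in the hand. Now over to the hub.

Call:
jog_arm(moves=[{"fingers":1,"angular":[0,0,53],"slide":[-391,-308,9]},{"fingers":1,"angular":[0,0,53],"slide":[-391,-308,9]},{"fingers":1,"angular":[0,0,53],"slide":[-391,-308,9]},{"fingers":1,"angular":[0,0,53],"slide":[-391,-308,9]},{"fingers":1,"angular":[0,0,53],"slide":[-391,-308,9]},{"fingers":1,"angular":[0,0,53],"slide":[-391,-308,9]},{"fingers":1,"angular":[0,0,53],"slide":[-391,-308,9]},{"fingers":1,"angular":[0,0,53],"slide":[-391,-308,9]},{"fingers":1,"angular":[0,0,53],"slide":[-391,-308,9]},{"fingers":1,"angular":[0,0,53],"slide":[-391,-308,9]}])

```text
clock: 8.88
tcp_pos: [0.6093, -0.072, 0.2065]
orientation: [-0.002, 0.676, 0.737, -0.001]
wrist_force: [0.5, 0.0, -3.0]
finger_gap: 0.0171
grip_force: 59.5
```

Run:
```python
from h import *
s=get_state();print(s["tcp_pos"],s["wrist_force"],s["finger_gap"]);print(rel([.638,-.148,.19],94.65,s))
```

```text
[ 0.60931413 -0.07202442  0.20645128] [ 0.48064523  0.01435503 -2.98666171] 0.01710466364067395
(array([-78.2,  22.1,  16.2]), array([-0.2, -0.1,  0.3]))
```

Call:
jog_arm(moves=[{"fingers":1,"angular":[0,0,0.3],"slide":[-30,10,5]},{"fingers":1,"angular":[0,0,0.3],"slide":[-60,20,10]},{"fingers":1,"angular":[0,0,0.3],"slide":[-75,21,14]},{"fingers":1,"angular":[0,0,0.3],"slide":[-75,21,16]},{"fingers":1,"angular":[0,0,0.3],"slide":[-75,21,16]},{"fingers":1,"angular":[0,0,0.3],"slide":[-75,21,16]}])

```text
clock: 9.38
tcp_pos: [0.6364, -0.1421, 0.1915]
orientation: [-0.002, 0.678, 0.735, -0.0]
wrist_force: [-0.6, 0.8, -2.6]
finger_gap: 0.0171
grip_force: 59.5
```

Run:
```python
from h import *
s=get_state();print(s["tcp_pos"],s["wrist_force"],s["ft_torque"]);print(rel([.638,-.148,.127],94.65,s))
a=shot("scene");b=shot("side")
out=[]
for c in(a,b):
    im=c["color"].copy()
    for r,t,z in[(.05,k*30,.07) for k in range(12)]:
        p=proj(c,[.638+r*np.cos(np.radians(t)),-.147+r*np.sin(np.radians(t)),z]); cv2.circle(im,tuple(int(round(q)) for q in p),0,(255,0,0),-1)
    u=proj(c,[.62,-.19,.08]).astype(int); out.append(cv2.resize(im[u[1]-50:u[1]+50,u[0]-65:u[0]+65],(400,308),interpolation=cv2.INTER_CUBIC))
cv2.imwrite("pics/p6.png",np.hstack(out)[:,:,::-1])
```

```text
[ 0.63643173 -0.14207421  0.19150182] [-0.55064768  0.77818175 -2.62762545] [-0.00055765  0.02980867  0.06161454]
(array([-6.2,  1.3, 64.5]), array([-0.2, -0.1,  0. ]))
```

View pics/p6.png

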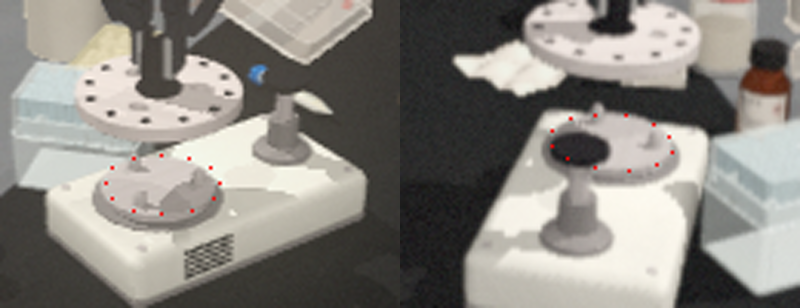

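The projected hub circle sits on the flange in both fixed views within about 1 px. I'll lower gently.

Call:
jog_arm(moves=[{"fingers":1,"angular":[-0.2,-0.1,0],"slide":[-5.5,1.3,15]},{"fingers":1,"angular":[-0.2,-0.1,0],"slide":[-5.5,1.3,35]},{"fingers":1,"angular":[-0.2,-0.1,0],"slide":[-5.5,1.3,50]},{"fingers":1,"angular":[-0.2,-0.1,0],"slide":[-5.5,1.3,60]},{"fingers":1,"angular":[-0.2,-0.1,0],"slide":[-5.5,1.3,64]},{"fingers":1,"angular":[-0.2,-0.1,0],"slide":[-5.5,1.3,67]},{"fingers":1,"angular":[-0.2,-0.1,0],"slide":[-5.5,1.3,70]},{"fingers":1,"angular":[-0.2,-0.1,0],"slide":[-5.5,1.3,73]},{"fingers":1,"angular":[-0.2,-0.1,0],"slide":[-5.5,1.3,73]},{"fingers":1,"angular":[-0.2,-0.1,0],"slide":[-5.5,1.3,73]}])

```text
clock: 10.32
tcp_pos: [0.6397, -0.1486, 0.1206]
orientation: [0.002, 0.678, 0.735, 0.001]
wrist_force: [-0.3, -0.8, -2.6]
finger_gap: 0.0173
grip_force: 59.5
```

Call:
jog_arm(moves=[{"fingers":1,"angular":[0,0,0],"slide":[0.8,-1.2,1]},{"fingers":1,"angular":[0,0,0],"slide":[0.8,-1.2,2.5]},{"fingers":1,"angular":[0,0,0],"slide":[0.8,-1.2,4]},{"fingers":1,"angular":[0,0,0],"slide":[0.8,-1.2,5]},{"fingers":1,"angular":[0,0,0],"slide":[0.8,-1.2,6]},{"fingers":1,"angular":[0,0,0],"slide":[0.8,-1.2,6]}])

```text
clock: 10.82
tcp_pos: [0.638, -0.1478, 0.1138]
orientation: [0.002, 0.678, 0.735, 0.001]
wrist_force: [0.5, 0.2, -3.2]
finger_gap: 0.0172
grip_force: 59.5
```

Still no contact force at about 5 mm above the seat, so I'll keep going down.

Call:
jog_arm(moves=[{"fingers":1,"angular":[0,0,0],"slide":[0,0,1.5]},{"fingers":1,"angular":[0,0,0],"slide":[0,0,3]},{"fingers":1,"angular":[0,0,0],"slide":[0,0,4]},{"fingers":1,"angular":[0,0,0],"slide":[0,0,5]},{"fingers":1,"angular":[0,0,0],"slide":[0,0,5.5]},{"fingers":1,"angular":[0,0,0],"slide":[0,0,5.5]}])

```text
clock: 11.32
tcp_pos: [0.6381, -0.1479, 0.1086]
orientation: [0.002, 0.678, 0.735, 0.001]
wrist_force: [-0.4, 0.4, -2.8]
finger_gap: 0.0172
grip_force: 59.5
```

Call:
jog_arm(moves=[{"fingers":1,"angular":[0,0,0],"slide":[0,0,0.8]},{"fingers":1,"angular":[0,0,0],"slide":[0,0,1.5]},{"fingers":1,"angular":[0,0,0],"slide":[0,0,1.5]}])

```text
clock: 11.57
tcp_pos: [0.6383, -0.1479, 0.1084]
orientation: [0.002, 0.678, 0.735, 0.001]
wrist_force: [-3.0, 1.6, 4.5]
finger_gap: 0.0172
grip_force: 60.6
```

Force builds at 70 mm underside height, so the plate is seated. I'll release and rise.

Call:
jog_arm(moves=[{"fingers":0.5,"angular":[0,0,0],"slide":[0,0,0]},{"fingers":0,"angular":[0,0,0],"slide":[0,0,-0.5]},{"fingers":0,"angular":[0,0,0],"slide":[0,0,-0.5]},{"fingers":0,"angular":[0,0,0],"slide":[0,0,-1]},{"fingers":0,"angular":[0,0,0],"slide":[0,0,-1]},{"fingers":0,"angular":[0,0,0],"slide":[0,0,-15]},{"fingers":0,"angular":[0,0,0],"slide":[0,0,-40]},{"fingers":0,"angular":[0,0,0],"slide":[0,0,-75]},{"fingers":0,"angular":[0,0,0],"slide":[0,0,-100]},{"fingers":0,"angular":[0,0,0],"slide":[0,0,-100]}])

```text
clock: 12.4
tcp_pos: [0.6406, -0.1487, 0.2138]
orientation: [0.007, 0.678, 0.735, 0.003]
wrist_force: [0.7, -0.0, 2.8]
finger_gap: 0.085
grip_force: 0.0
```

Run:
```python
from h import *
np.set_printoptions(precision=4,suppress=True)
s=get_state();print(s["tcp_pos"],s["wrist_force"],s["finger_gap"],s["joint_pos"]);print(rel([.581,-.274,.18],94.65,s))
a=shot("scene");b=shot("side");w=shot("wrist")
for c in(a,b,w):
    for d in tip_of("plunger_top",c)[:1]: print(d["p"],ray(c,d["point"],.135))
    for d in tip_of("rotor_plate",c)[:1]: print(d["p"],ray(c,d["point"],.07))
out=[]
for c in(a,b):
    u=proj(c,[.62,-.19,.08]).astype(int); out.append(cv2.resize(c["color"][u[1]-50:u[1]+50,u[0]-65:u[0]+65],(400,300),interpolation=cv2.INTER_CUBIC))
cv2.imwrite("pics/p7.png",np.vstack([np.hstack(out),np.hstack([cv2.resize(w["color"],(400,300)),np.zeros((300,400,3),np.uint8)])])[:,:,::-1])
```

```text
[ 0.6406 -0.1487  0.2138] [ 0.6889 -0.0203  2.7602] 0.08496525258975618 [-0.35    0.4739  0.2149  1.2977 -0.      1.1398]
(array([-119.9,  -70. ,   33.6]), array([ 0.7,  0.3, -0. ]))
0.69 [0.3222 0.2137 0.135 ]
0.92 [ 0.6435 -0.1435  0.07  ]
0.52 [ 0.5875 -0.2641  0.135 ]
0.68 [ 0.6347 -0.1374  0.07  ]
0.62 [ 0.5787 -0.2713  0.135 ]
0.62 [ 0.6382 -0.1462  0.07  ]
```

View pics/p7.png

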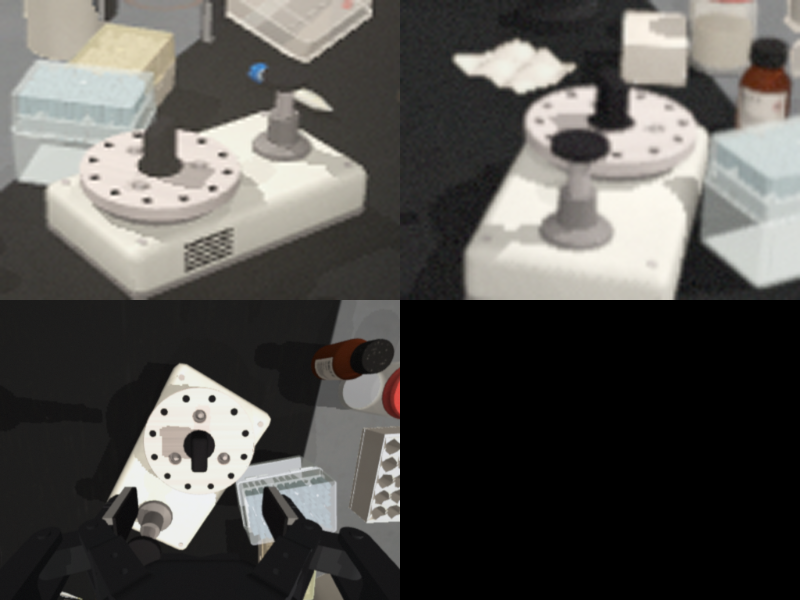

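The plate lies flat with the studs showing in all three holes. Next is the plunger: close the fingers and move above (0.581, −0.273).

Call:
jog_arm(moves=[{"fingers":1,"angular":[0.7,0.3,0],"slide":[-30,-17,8]},{"fingers":1,"angular":[0.7,0.3,0],"slide":[-65,-38,15]},{"fingers":1,"angular":[0.7,0.3,0],"slide":[-95,-55,20]},{"fingers":1,"angular":[0.7,0.3,0],"slide":[-119,-69,25]},{"fingers":1,"angular":[0.7,0.3,0],"slide":[-119,-69,33]},{"fingers":1,"angular":[0.7,0.3,0],"slide":[-119,-69,33]},{"fingers":1,"angular":[0.7,0.3,0],"slide":[-119,-69,33]},{"fingers":1,"angular":[0.7,0.3,0],"slide":[-119,-69,33]}])

```text
clock: 13.52
tcp_pos: [0.5792, -0.271, 0.1741]
orientation: [-0.004, 0.677, 0.736, -0.002]
wrist_force: [0.6, 0.8, 0.1]
finger_gap: -0.0001
grip_force: 0.0
```

Run:
```python
from h import *
s=get_state();print(s["wrist_force"],s["finger_gap"]);print(rel([.581,-.273,.15],94.65,s))
c=shot("side");u=proj(c,[.59,-.25,.12]).astype(int); cv2.imwrite("pics/p8.png",cv2.resize(c["color"][u[1]-50:u[1]+50,u[0]-60:u[0]+60],None,fx=5,fy=5,interpolation=cv2.INTER_CUBIC)[:,:,::-1])
```

```text
[0.6181813  0.8428635  0.14379077] -0.00013260527653250089
(array([-2.2,  1.8, 24.1]), array([-0.5, -0.2,  0.1]))
```

View pics/p8.png

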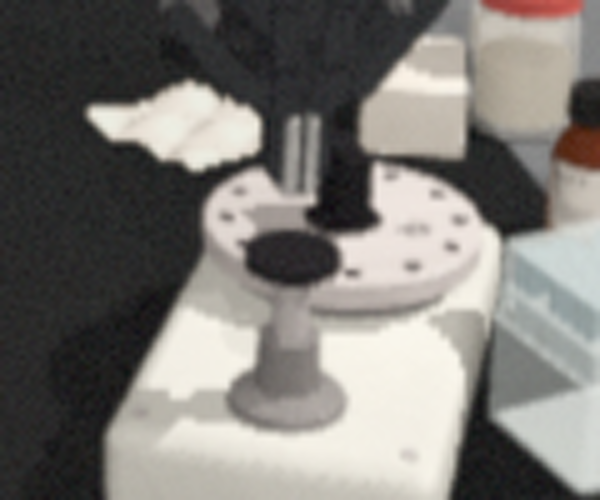

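The shut fingertips stand above the head (tips at (300,192), head centre at (293,257)). Pressing now.

Call:
jog_arm(moves=[{"fingers":1,"angular":[-0.5,-0.2,0],"slide":[-2,1.5,12]},{"fingers":1,"angular":[-0.5,-0.2,0],"slide":[-2,1.5,22]},{"fingers":1,"angular":[-0.5,-0.2,0],"slide":[-2,1.5,28]},{"fingers":1,"angular":[-0.5,-0.2,0],"slide":[-2,1.5,33]},{"fingers":1,"angular":[-0.5,-0.2,0],"slide":[-2,1.5,38]},{"fingers":1,"angular":[-0.5,-0.2,0],"slide":[-2,1.5,43]},{"fingers":1,"angular":[-0.5,-0.2,0],"slide":[-2,1.5,48]},{"fingers":1,"angular":[-0.5,-0.2,0],"slide":[-2,1.5,52]},{"fingers":1,"angular":[-0.5,-0.2,0],"slide":[-2,1.5,54]},{"fingers":1,"angular":[-0.5,-0.2,0],"slide":[-2,1.5,54]}])

```text
clock: 14.4
tcp_pos: [0.5804, -0.2726, 0.1213]
orientation: [0.0, 0.677, 0.736, 0.001]
wrist_force: [-1.7, 3.4, 8.8]
finger_gap: 0.0002
grip_force: 4.4
```

Call:
jog_arm(moves=[{"fingers":1,"angular":[0,0,0],"slide":[0,0,1.5]},{"fingers":1,"angular":[0,0,0],"slide":[0,0,3]},{"fingers":1,"angular":[0,0,0],"slide":[0,0,4]},{"fingers":1,"angular":[0,0,0],"slide":[0,0,4]},{"fingers":1,"angular":[0,0,0],"slide":[0,0,4]}])

```text
clock: 14.82
tcp_pos: [0.5805, -0.2726, 0.1209]
orientation: [0.001, 0.677, 0.736, 0.001]
wrist_force: [-8.3, 5.5, 25.0]
finger_gap: 0.0001
grip_force: 12.6
```

It's on the stop: 25 N, with z no longer falling. Hold and check the hub angle.

Call:
jog_arm(moves=[{"fingers":1,"angular":[0,0,0],"slide":[0,0,0]},{"fingers":1,"angular":[0,0,0],"slide":[0,0,0]},{"fingers":1,"angular":[0,0,0],"slide":[0,0,0]},{"fingers":1,"angular":[0,0,0],"slide":[0,0,0]},{"fingers":1,"angular":[0,0,0],"slide":[0,0,0]},{"fingers":1,"angular":[0,0,0],"slide":[0,0,0]},{"fingers":1,"angular":[0,0,0],"slide":[0,0,0]},{"fingers":1,"angular":[0,0,0],"slide":[0,0,0]}])

```text
clock: 15.48
tcp_pos: [0.5805, -0.2726, 0.1209]
orientation: [0.001, 0.677, 0.736, 0.001]
wrist_force: [-7.5, 5.2, 25.3]
finger_gap: -0.0001
grip_force: 12.6
```

Run:
```python
from h import *
s=get_state();print(s["tcp_pos"],s["wrist_force"])
c=shot("scene");u=proj(c,[.61,-.2,.1]).astype(int); cv2.imwrite("pics/p9a.png",c["color"][u[1]-50:u[1]+50,u[0]-60:u[0]+60][:,:,::-1])
```

```text
[ 0.58051704 -0.2725778   0.12092351] [-7.52820518  5.17135549 25.25048072]
```

Call:
jog_arm(moves=[{"fingers":1,"angular":[0,0,0],"slide":[0,0,-5]},{"fingers":1,"angular":[0,0,0],"slide":[0,0,-10]},{"fingers":1,"angular":[0,0,0],"slide":[0,0,-15]},{"fingers":1,"angular":[0,0,0],"slide":[0,0,-20]},{"fingers":1,"angular":[0,0,0],"slide":[0,0,-25]},{"fingers":1,"angular":[0,0,0],"slide":[0,0,-30]},{"fingers":1,"angular":[0,0,0],"slide":[0,0,-40]},{"fingers":1,"angular":[0,0,0],"slide":[0,0,-70]},{"fingers":1,"angular":[0,0,0],"slide":[0,0,-100]},{"fingers":1,"angular":[0,0,0],"slide":[0,0,-120]}])

```text
clock: 16.37
tcp_pos: [0.5801, -0.2744, 0.2386]
orientation: [0.001, 0.678, 0.735, -0.0]
wrist_force: [0.8, -1.0, 0.7]
finger_gap: -0.0
grip_force: 0.0
```

Call:
jog_arm(moves=[{"fingers":1,"angular":[0,0,0],"slide":[0,0,0]},{"fingers":1,"angular":[0,0,0],"slide":[0,0,0]},{"fingers":1,"angular":[0,0,0],"slide":[0,0,0]},{"fingers":1,"angular":[0,0,0],"slide":[0,0,0]},{"fingers":1,"angular":[0,0,0],"slide":[0,0,0]},{"fingers":1,"angular":[0,0,0],"slide":[0,0,0]}])

```text
clock: 16.87
tcp_pos: [0.5794, -0.2734, 0.2347]
orientation: [-0.001, 0.678, 0.735, -0.0]
wrist_force: [0.4, 0.2, 0.7]
finger_gap: -0.0004
grip_force: 0.0
```

Run:
```python
from h import *
s=get_state();print(s["tcp_pos"],s["wrist_force"])
out=[cv2.imread("pics/p9a.png")[:,:,::-1]]
for n in("scene","side"):
    c=shot(n);u=proj(c,[.61,-.2,.1]).astype(int); out.append(c["color"][u[1]-50:u[1]+50,u[0]-60:u[0]+60])
cv2.imwrite("pics/p9.png",cv2.resize(np.hstack(out),(798,222),interpolation=cv2.INTER_CUBIC)[:,:,::-1])
```

```text
[ 0.57942732 -0.27341516  0.23471365] [0.38627939 0.23053483 0.71722595]
```

View pics/p9.png

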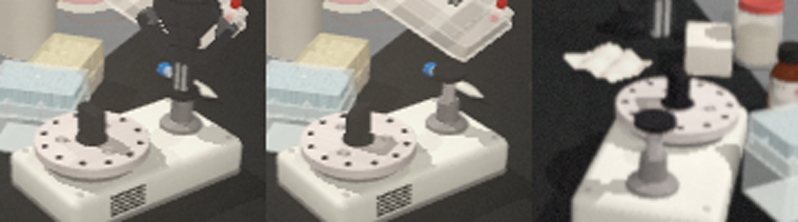

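The left frame shows the plunger down with the hub turned. The other two show it fully back up, the plate flat on the hub, and the arm clear.

```bash
python3 -c "
from workcell import *
print(hand_in())"
```

```text
the job is handed in; nothing more can be done
None
```

The rotor plate is seated on the hub's three studs, the plunger was pushed to its stop, held for about 0.7 s and let all the way back up, and the job is handed in at about 17 s on the robot's clock; the carton, spare rotor and tape were not touched.

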